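# Test and reset the grinder's mushroom stop

### The arm

A 6-joint arm with a two-finger parallel gripper is mounted at the origin on the work surface. World frame = base frame: x ahead of the robot, y to its left, z up, the work surface at z = 0. Lengths are in m, angles in rad, forces in N, time in s.
With the tool pointing down it reaches from about 0.375 to 0.9 m from the base axis. Payload 3.1 kg.
Tool frame: the origin (TCP) lies midway between the tips of the shut fingers; the grasp point (between the pads) lies 19 mm behind it; z points along the fingers, y is the line along which they close (so a half turn about z gives the same grasp; the last joint's range is limited). The gripper opens to 85 mm and grips with 20 to 120 N. Pads are 22 mm wide; open, the fingers measure 114 mm over their backs; the gripper's body (76 mm by 85 mm) begins 54 mm behind the grasp point. The pads swing forward as they close: fully open they stand 13 mm farther back than shut.
Start: joints at [0.971, 0.527, 1.433, -0, 1.181, -0.178], TCP at [0.256, 0.57, 0.207] pointing down, gripper open.
Joint ranges: [-3.08, 3.08], [-0.75, 2.2], [0.22, 2.44], [-1.43, 4.57], [0, 2.65], [-2.85, 2.85]. Speed limits (rad/s): [2.79, 2.79, 3.14, 3.14, 3.14, 3.14].

### API

Orientations are given as a unit quaternion [x, y, z, w].
In Python, from workcell import env, viewer gives the robot as it stands.
- The arm moves only by the tool servo_tool, never from a script. Its argument "moves" is a list that holds one entry, the list of rows, each a list of 4 numbers: the shift along the world's x, y, z each as a share of 0.12 m, from -1 to 1, then the turn about the world's z as a share of 45 degrees, from -1 to 1. In form: [[[tx, ty, tz, turn], ...]]. A call has exactly 5 rows; each row is the pose to reach, as a shift and turn from the pose commanded when the call began; what a row does not reach only later rows make up. A row lasts 1/8 s, in which the tool goes at most 62.5 mm and 10.7 degrees, less where a joint would pass 70% of its speed; a pose out of reach is approached as far as the arm can. A call with a number of a shift or a turn outside -1 to 1 is refused whole. A call with a gripper value outside its range is refused whole. "fingers" is the opening, from 0 (shut) to 1 (fully open), set as the call begins (left out, the last holds). The fingers move at their own pace and stop on an object; "squeeze" is the grip in N (left out, the last holds). Time passes only in rows, so rows that repeat a pose let the fingers close, or fill a call up. It gives the time, the measured TCP pose, the force, the opening and the grip force at its end, in the units of the state.
- env.observe(): the state, without advancing time (a new reading comes with each control period).
- viewer.snapshot(name): name is "scene" or "top"; returns the picture (384x512x3 uint8, red, green, blue); there is no depth.
- viewer.calibration(name): a dict with "K" (3x3 intrinsics, pixels), "dist" ([k1, k2, p1, p2, k3] as OpenCV has them; the pictures are not rectified), "view" (4x4, takes a point from world to camera coordinates). Camera axes: x right, y down, z forward; pixel columns grow to the right and rows downward; lengths in m; the calibration is good to about 2 mm. A picture is of the moment at which its call begins. calibration takes no time and is no camera call.
- env.finish_job(): hands the job in; it is judged then, once.
The state is a dict: "time": time; "joints": joint angles; "dq": joint speeds; "tau": joint torques, N m; "tool_pos": TCP position; "tcp_rot": TCP orientation; "force": force on the tool from outside, world axes, zero at the start; "torque": the same for the moment, N m; "gripper_width": finger opening in m; "grasp_force": force on a finger pad.
Only numpy, scipy, OpenCV 4.12 (cv2) and the standard library are available. Lean on these libraries where they do the work, as an engineer would, in place of code of your own. Each camera call takes 0.05 s, during which the arm holds its last target. There are 200 camera calls.

### The job

Test the bench grinder's red mushroom stop and reset it, using only the tip and outside of the closed fingers and never taking hold of it: press the red head in until it latches, and take the fingers right off for a moment to see that it stays in. Then push one of its two ears sideways to twist the head clockwise (seen from above) until it pops back out, and let go so that it springs back straight. Do not press the green start button, do not hammer or crush the stop, and leave the jar, the tape measure and the can where they stand.

Things in the scene. Friction and masses are not known exactly. Their poses are not given: they have to be found in the camera images.
- station: Yellow sheet-metal control box fixed to the bench, 94 x 194 mm and 60 mm high, turned by up to half a radian. Origin at the centre of its underside; x across its width, y along its length, z up. The red mushroom stop stands on it at y = -45 mm, the green start button at y = +60 mm (both at x = 0). The bench grinder (230 mm high) stands well aside, at the robot's left.
- stop_top (a point): Centre of the slightly domed top of the red mushroom head, on its axis, 106 mm above the bench when out; moves and turns with the head (z up, x and y along the station's while straight). The head is 60 mm in diameter, 20 mm thick, on a black neck 26 mm in diameter over a fixed black collar (48 mm in diameter, top 72 mm above the bench). Two ears stick out of its rim on opposite sides.
- ear_near (a point): Centre of the exposed part of the red ear on the station's -x side, 38 mm from the head's axis; moves with the head. Each ear is a block 14 mm wide (along y), 12 mm high, reaching 46 mm from the axis, striped white on top. Its x points to the axis, z up. The centre is 94 mm above the bench with the head out, about 85 mm latched. Clockwise from above moves this ear to +y.
- ear_far (a point): The same on the opposite ear, on the station's +x side; the axis lies at -x of it; clockwise moves this ear towards -y.
- stop_in (a joint): How far the mushroom head is pressed in: 0 out, 0.0102 m at the hard stop. Pressing takes 2 to 5 N. When pressed to the hard stop it latches and, let go, stays at about 0.0082. It springs back to 0 when twisted clockwise past about 0.6 rad.
- stop_turn (a joint): Twist of the mushroom head: 0 straight, positive clockwise seen from above, up to a stop at 0.9 rad. Turning takes under 0.15 N m; a light spring returns it to 0. Twisting does not move it in or out unless it is latched, when it releases at about 0.6 rad.
- start (a joint): The green start button's travel, 0 out, 0.006 m pressed; not to be pressed.
- start_top (a point): Centre of the top of the green start button (28 mm in diameter, in a black housing 44 mm in diameter), about 82 mm above the bench.
- jar: Loose glass jar with a red lid, 64 mm in diameter, 95 mm high; origin at the centre of its underside. Leave alone.
- tape_measure: Loose orange tape measure, 68 x 36 x 62 mm high; origin at the centre of its underside. Leave alone.
- can: Loose blue-labelled can, 66 mm in diameter, 88 mm high; origin at the centre of its underside. Leave alone.
There are look-alikes about, which are no part of the job. Several things have the shape of the station; the one meant has the colours described above.

How it is judged:
By the outcome, as a careful person would: the job done as asked, in the order asked, and still so for the second after the job is handed in, with the robot touching nothing.
It also fails if it takes over 42 s, if anything falls off the work surface, if the arm or the gripper's body presses on something with over 40 N, if the wrist force passes 120 N, or if a joint passes its speed limit or range.

## Working session

There is one attempt and no reset: what is moved stays moved. The work goes in short steps, Python scripts to look and compute and a tool call to move; the robot and the scene stay as the last step left them, time stands still between calls to the robot, and variables do not carry over. Pictures are saved under pics/ and viewed, at most 10 in all, crops included, and the job is handed in when it is done.

Besides the shell and the picture viewer there is one more tool, called after "Request:" by a JSON object that holds its "api" and its "payload", one argument or row to a line. servo_tool: Moves the arm, as the interface text tells. Shift numbers are shares of 0.12 m and turn numbers shares of 45 degrees, none past 1 either way. Its arguments: {"type":"object","properties":{"moves":{"type":"array"},"fingers":{"type":"number"},"squeeze":{"type":"number"}},"required":["moves"]}

```bash
mkdir -p pics; ls; python3 - <<'E'
from workcell import env, viewer
import cv2,numpy as np
for n in("scene","top"):
    im=viewer.snapshot(n); cv2.imwrite(f"pics/{n}0.png",im[:,:,::-1]); 
    c=viewer.calibration(n);print(n,np.round(c["K"],1).tolist(),np.round(c["dist"],3),np.round(c["view"],3).tolist())
print(env.observe())
E
```

```text
pics
scene [[421.0, 0.0, 247.8], [0.0, 421.0, 188.3], [0.0, 0.0, 1.0]] [-0.043  0.     0.     0.     0.   ] [[-0.689, 0.725, 0.006, 0.421], [0.595, 0.57, -0.567, -0.231], [-0.414, -0.387, -0.824, 1.461], [0.0, 0.0, 0.0, 1.0]]
top [[392.5, 0.0, 257.2], [0.0, 392.5, 185.2], [0.0, 0.0, 1.0]] [-0.104  0.     0.     0.     0.   ] [[0.022, -1.0, -0.004, -0.081], [-0.979, -0.021, -0.201, 0.549], [0.201, 0.008, -0.98, 0.924], [0.0, 0.0, 0.0, 1.0]]
{'time': 0.1, 'joints': array([ 9.70503953e-01,  5.28370163e-01,  1.43381150e+00,  1.03485892e-05,
        1.18144034e+00, -1.78510285e-01]), 'dq': array([-4.06473179e-04, -3.37308475e-04, -2.96536120e-03, -1.28375746e-04,
       -6.91348392e-04,  1.52503864e-05]), 'tau': array([-2.12857449e-04, -4.43303955e+01, -1.78585446e+01, -2.05786282e-04,
        3.95838171e-03,  9.02060890e-06]), 'tool_pos': array([0.25542841, 0.56963057, 0.20622154]), 'tcp_rot': array([ 2.09333104e-01,  9.77843864e-01, -9.36896638e-04, -3.89632699e-04]), 'force': array([ 0.12575628, -0.31692275,  0.44447693]), 'torque': array([0.01631233, 0.0009632 , 0.01620463]), 'grasp_force': 0.0, 'gripper_width': 0.0855501916211077}
```

View pics/scene0.png

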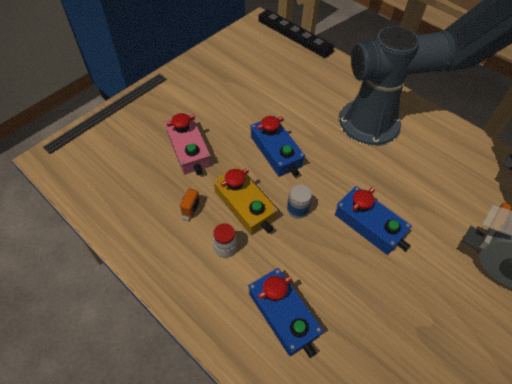

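View pics/top0.png

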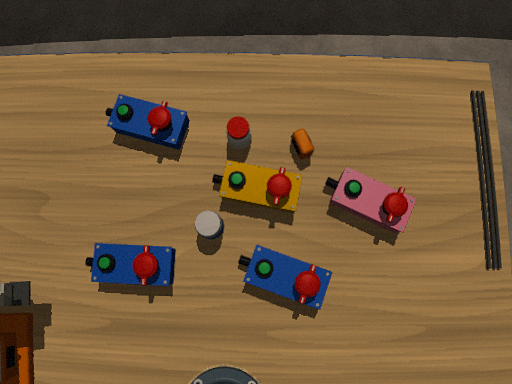

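The top view shows the yellow station at about (262,186). Its red head is at (279,186), the ears at about (282,171) and (276,203), and the green button at (237,179). The tape measure is at (303,144), the jar at (238,130) and the can at (209,224).

```bash
cat > h.py <<'E'
import cv2,numpy as np
from workcell import env, viewer
def ray(n,px,z):
    c=viewer.calibration(n);V=np.array(c["view"]);R,t=V[:3,:3],V[:3,3]
    u=cv2.undistortPoints(np.array([[px]],float),np.array(c["K"]),np.array(c["dist"]))[0,0]
    o=-R.T@t;d=R.T@np.array([*u,1]);return o+d*(z-o[2])/d[2]
def blobs(im,col,roi):
    h=cv2.cvtColor(im,cv2.COLOR_RGB2HSV).astype(int);H,S,v=h[...,0],h[...,1],h[...,2]
    m={'red':((H<6)|(H>172))&(S>150)&(v>70),'green':(H>45)&(H<85)&(S>120)&(v>50),'yellow':(H>18)&(H<30)&(S>180)&(v>100)}[col]
    x0,y0,x1,y1=roi;k=np.zeros(m.shape,np.uint8);k[y0:y1,x0:x1]=m[y0:y1,x0:x1];return k
E
python3 - <<'E'
from h import *
for n,rr,rg in(("top",(262,165,300,208),(225,165,250,192)),("scene",(218,165,254,195),(246,196,270,216))):
    im=viewer.snapshot(n)
    r=blobs(im,'red',rr);g=blobs(im,'green',rg)
    k=cv2.morphologyEx(r,cv2.MORPH_OPEN,cv2.getStructuringElement(cv2.MORPH_ELLIPSE,(13,13)))
    for nm,m,z in(("red",k,.098),("green",g,.080)):
        c=max(cv2.findContours(m,0,2)[0],key=cv2.contourArea)
        (u,v),rad=cv2.minEnclosingCircle(c);M=cv2.moments(c);p=(M['m10']/M['m00'],M['m01']/M['m00'])
        print(n,nm,np.round(p,1),round(rad,1),cv2.contourArea(c),np.round(ray(n,p,z),4))
    cv2.imwrite(f"pics/c_{n}.png",cv2.resize(im[150:220,200:310,::-1],None,fx=7,fy=7,interpolation=2))
E
```

```text
top red [278.9 185.5] 12.5 401.0 [ 0.5423 -0.1208  0.098 ]
top green [236.2 178.1] 5.6 85.0 [ 0.5623 -0.0173  0.08  ]
scene red [234.8 177.4] 9.7 234.5 [ 0.5425 -0.1175  0.098 ]
scene green [256.4 205.5] 5.1 66.5 [ 0.5607 -0.016   0.08  ]
```

View pics/c_top.png

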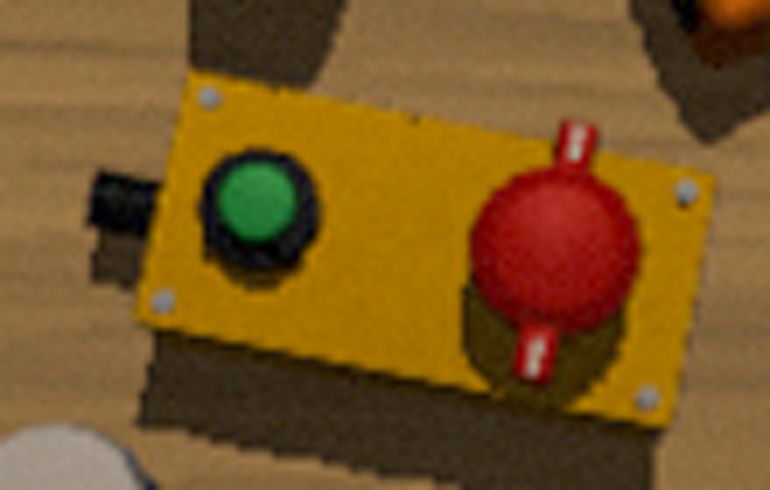

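Request:
{"api": "servo_tool", "payload": {
  "moves": [
    [[0, 0, 0.3, 0], [0, 0, 0.7, 0], [0, 0, 1, 0], [0, 0, 1, 0], [0, 0, 1, 0]]
  ],
  "fingers": 0
}}

```text
time: 0.82
tool_pos: [0.2554, 0.5695, 0.3259]
tcp_rot: [0.209, 0.978, -0.001, -0.0]
force: [-0.9, -0.4, -1.0]
gripper_width: -0.0003
grasp_force: 0.0
```

Request:
{"api": "servo_tool", "payload": {
  "moves": [
    [[0.3, 0, 0, 0], [0.7, -0.2, 0, 0.1], [1, -0.5, 0, 0.2], [1, -0.8, 0, 0.3], [1, -1, 0, 0.3]]
  ]
}}

```text
time: 1.45
tool_pos: [0.3754, 0.4477, 0.3243]
tcp_rot: [0.094, 0.996, -0.002, -0.002]
force: [0.4, 0.1, -0.2]
gripper_width: 0.0002
grasp_force: 0.0
```

Request:
{"api": "servo_tool", "payload": {
  "moves": [
    [[0.2, -0.3, 0, 0], [0.4, -0.6, 0, 0], [0.6, -0.9, 0, 0], [0.8, -1, 0, 0], [0.8, -1, 0, 0]]
  ]
}}

```text
time: 2.08
tool_pos: [0.4724, 0.3286, 0.3248]
tcp_rot: [0.094, 0.996, -0.001, -0.002]
force: [-0.2, -0.6, -0.9]
gripper_width: -0.0001
grasp_force: 0.0
```

Request:
{"api": "servo_tool", "payload": {
  "moves": [
    [[0.1, -0.4, -0.1, 0], [0.2, -0.8, -0.2, 0], [0.2, -1, -0.3, 0], [0.2, -1, -0.3, 0], [0.2, -1, -0.3, 0]]
  ]
}}

```text
time: 2.7
tool_pos: [0.4952, 0.2113, 0.2908]
tcp_rot: [0.093, 0.996, 0.0, -0.001]
force: [0.6, -0.4, -0.5]
gripper_width: -0.0003
grasp_force: 0.0
```

Request:
{"api": "servo_tool", "payload": {
  "moves": [
    [[0.1, -0.4, -0.1, 0], [0.2, -0.8, -0.2, 0], [0.2, -1, -0.3, 0], [0.2, -1, -0.3, 0], [0.2, -1, -0.3, 0]]
  ]
}}

```text
time: 3.32
tool_pos: [0.5201, 0.0917, 0.2557]
tcp_rot: [0.092, 0.996, 0.0, 0.0]
force: [0.5, 0.4, 0.5]
gripper_width: -0.0003
grasp_force: 0.0
```

Request:
{"api": "servo_tool", "payload": {
  "moves": [
    [[0.1, -0.4, 0, 0], [0.2, -0.8, 0, 0], [0.2, -1, 0, 0], [0.2, -1, 0, 0], [0.2, -1, 0, 0]]
  ]
}}

```text
time: 3.95
tool_pos: [0.5439, -0.0281, 0.2555]
tcp_rot: [0.092, 0.996, 0.0, 0.0]
force: [0.5, -0.4, 0.8]
gripper_width: 0.0002
grasp_force: 0.0
```

Request:
{"api": "servo_tool", "payload": {
  "moves": [
    [[0, -0.4, -0.2, 0], [0, -0.72, -0.5, 0], [0, -0.72, -0.8, 0], [0, -0.72, -0.9, 0], [0, -0.72, -0.9, 0]]
  ]
}}

```text
time: 4.58
tool_pos: [0.5438, -0.1147, 0.1469]
tcp_rot: [0.092, 0.996, 0.0, -0.001]
force: [0.9, 0.0, 0.6]
gripper_width: -0.0
grasp_force: 0.0
```

Request:
{"api": "servo_tool", "payload": {
  "moves": [
    [[-0.01, -0.04, -0.2, 0], [-0.01, -0.04, -0.3, 0], [-0.01, -0.04, -0.34, 0], [-0.01, -0.04, -0.37, 0], [-0.01, -0.04, -0.4, 0]]
  ]
}}

```text
time: 5.2
tool_pos: [0.5431, -0.121, 0.0995]
tcp_rot: [0.093, 0.996, -0.0, 0.001]
force: [0.1, -0.1, -0.5]
gripper_width: 0.0005
grasp_force: 0.0
```

Request:
{"api": "servo_tool", "payload": {
  "moves": [
    [[0, 0, -0.01, 0], [0, 0, -0.02, 0], [0, 0, -0.03, 0], [0, 0, -0.04, 0], [0, 0, -0.04, 0]]
  ]
}}

```text
time: 5.82
tool_pos: [0.5426, -0.121, 0.0942]
tcp_rot: [0.093, 0.996, 0.0, -0.0]
force: [-0.0, 0.2, 0.3]
gripper_width: -0.0001
grasp_force: 0.0
```

```bash
python3 - <<'E'
from h import *
o=env.observe();print(o['tool_pos'],o['force'],o['torque'])
a=viewer.snapshot("scene")[140:230,190:310,::-1];b=viewer.snapshot("top")[140:230,200:320,::-1]
cv2.imwrite("pics/p1.png",cv2.resize(np.vstack([a,b])[:, :],None,fx=3.3,fy=3.3,interpolation=2))
E
```

```text
[ 0.54256922 -0.12097729  0.09422368] [-0.01856568  0.2439342   0.31536166] [ 0.03448049 -0.00910222  0.01344029]
```

View pics/p1.png

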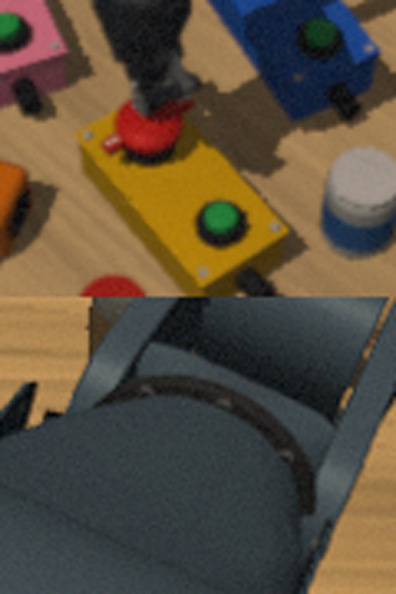

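```bash
python3 - <<'E'
from h import *
a=viewer.snapshot("scene")[130:200,200:280,::-1].copy()
c=viewer.calibration("scene");V=np.array(c["view"])
for z in(.094,.106,.12):
    p=cv2.projectPoints(np.array([[.5426,-.121,z]]),cv2.Rodrigues(V[:3,:3])[0],V[:3,3],np.array(c["K"]),np.array(c["dist"]))[0].ravel();print(z,p,(p-[200,130])*8)
cv2.imwrite("pics/p2.png",cv2.resize(a,None,fx=8,fy=8,interpolation=2))
E
```

```text
0.094 [233.94857802 177.53408125] [271.58862419 380.27265002]
0.106 [233.85797281 175.05002112] [270.86378246 360.40016897]
0.12 [233.75041276 172.09968858] [270.00330207 336.7975086 ]
```

View pics/p2.png

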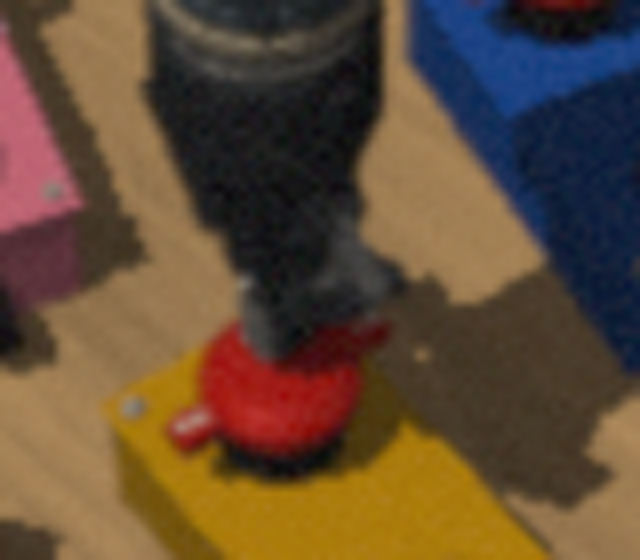

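The tip sits just over the head's centre, at crop (272,358), and there is no contact force yet. I'll keep lowering it gently.

Request:
{"api": "servo_tool", "payload": {
  "moves": [
    [[0, 0, -0.01, 0], [0, 0, -0.02, 0], [0, 0, -0.03, 0], [0, 0, -0.03, 0], [0, 0, -0.03, 0]]
  ]
}}

```text
time: 6.6
tool_pos: [0.5427, -0.121, 0.0907]
tcp_rot: [0.093, 0.996, 0.0, 0.0]
force: [-0.2, -0.8, -0.3]
gripper_width: 0.0003
grasp_force: 0.0
```

Request:
{"api": "servo_tool", "payload": {
  "moves": [
    [[0, 0, -0.01, 0], [0, 0, -0.02, 0], [0, 0, -0.03, 0], [0, 0, -0.03, 0], [0, 0, -0.03, 0]]
  ]
}}

```text
time: 7.22
tool_pos: [0.5426, -0.121, 0.0871]
tcp_rot: [0.093, 0.996, -0.0, -0.0]
force: [0.0, 0.4, 0.1]
gripper_width: -0.0001
grasp_force: 0.0
```

```bash
python3 - <<'E'
from h import *
im=viewer.snapshot("scene");a=im[130:200,200:280,::-1]
b=cv2.imread("pics/scene0.png")[130:200,200:280]
o=env.observe();print(o['force'],o['torque'],o['joints'],o['tau'])
for x in (a,b):
    r=blobs(np.ascontiguousarray(x[:,:,::-1]),'red',(0,0,80,70));ys,xs=np.nonzero(r);print(xs.min(),xs.max(),ys.min(),ys.max(),len(xs))
cv2.imwrite("pics/p3.png",cv2.resize(np.hstack([b[10:70,15:65],a[10:70,15:65]]),None,fx=8,fy=8,interpolation=2))
E
```

```text
[-0.54020904 -0.0926047  -0.03953786] [ 0.0005822  -0.03572928 -0.00119907] [-4.20351658e-01  6.05339748e-01  1.71160581e+00 -2.20164325e-05
  8.24580695e-01 -1.80497868e+00] [-1.99923867e-03 -4.15519810e+01 -1.17382702e+01 -3.32974078e-04
  1.28455809e-03 -3.94792838e-07]
22 72 0 56 207
22 72 0 56 297
```

View pics/p3.png

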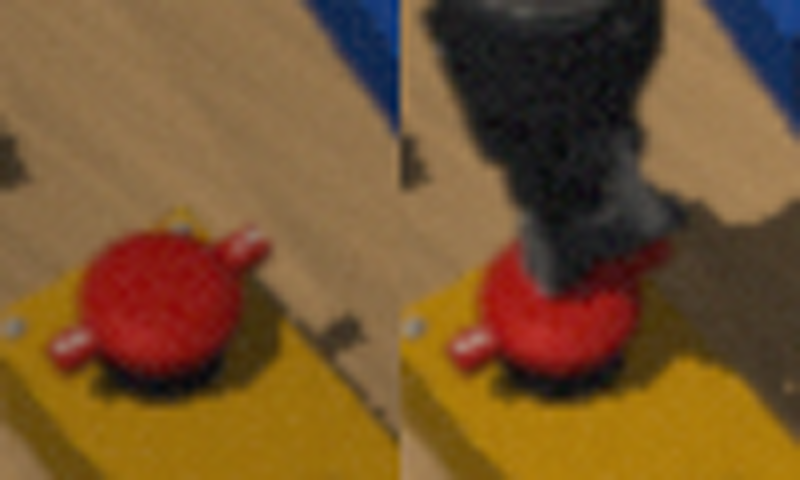

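Request:
{"api": "servo_tool", "payload": {
  "moves": [
    [[0, 0, -0.01, 0], [0, 0, -0.02, 0], [0, 0, -0.03, 0], [0, 0, -0.04, 0], [0, 0, -0.04, 0]]
  ]
}}

```text
time: 7.9
tool_pos: [0.5425, -0.121, 0.0821]
tcp_rot: [0.093, 0.996, 0.0, -0.0]
force: [0.6, 0.4, 0.2]
gripper_width: -0.0001
grasp_force: 0.0
```

```bash
python3 - <<'E'
from h import *
o=env.observe();print(o['force'],o['torque'],o['tool_pos'])
a=viewer.snapshot("scene")[60:200,160:340,::-1]
cv2.imwrite("pics/p4.png",cv2.resize(cv2.convertScaleAbs(a,alpha=1.8,beta=10),None,fx=4.2,fy=4.2,interpolation=2))
E
```

```text
[0.61023169 0.44267776 0.20890865] [ 0.0142768  -0.04267821  0.03996315] [ 0.54252072 -0.12097964  0.08214172]
```

View pics/p4.png

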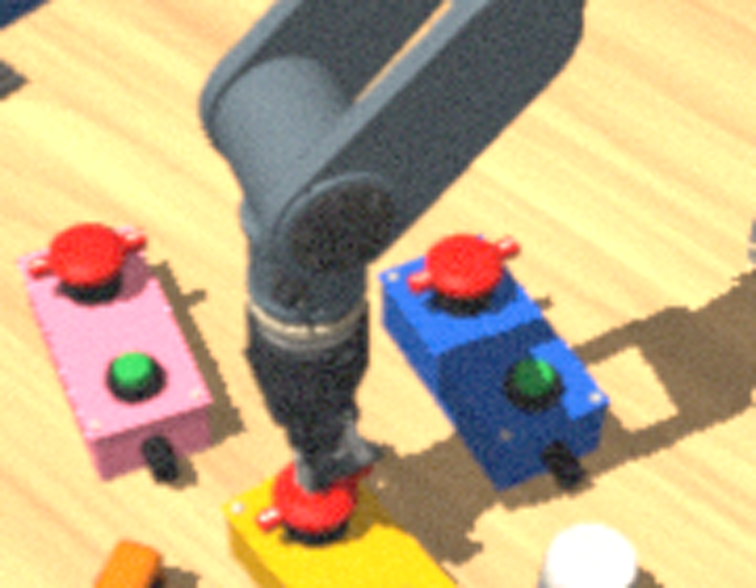

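```bash
cat > tip.py <<'E'
from h import *
b=np.ascontiguousarray(cv2.imread("pics/scene0.png")[:,:,::-1]);a=viewer.snapshot("scene")
R=(222,165,250,190)
ok=(blobs(b,'red',R)>0);sat=lambda i:cv2.cvtColor(i,cv2.COLOR_RGB2HSV)[...,1]
m=ok&(sat(a)<140)
for y in range(165,190): print(y,''.join('#' if m[y,x] else ('r' if ok[y,x] else '.') for x in range(220,252)))
o=env.observe();print(o['tool_pos'],o['force'])
E
python3 tip.py
```

```text
165 ................................
166 ................................
167 ................................
168 ................................
169 ............#..###......#.......
170 ..........##########...#...#....
171 .........r##############.#rr....
172 .......rrr###############rr.....
173 .......rrr###########rrrrr......
174 ......rrrr#########rrrrrr.......
175 ......rrrrr#######rrrrrrr.......
176 ......rrrrrr####rrrrrrrrr.......
177 ......rrrrrrrrrrrrrrrrrrr.......
178 ......rrrrrrrrrrrrrrrrrrr.......
179 ......rrrrrrrrrrrrrrrrrrr.......
180 .....rrrrrrrrrrrrrrrrrrrr.......
181 ......rrrrrrrrrrrrrrrrrr........
182 ......rrrrrrrrrrrrrrrrr.........
183 .....rrrrrrrrrrrrrrrrr..........
184 ..rrrrr.rrrrrrrrrrrrr...........
185 ...rr.....rrrrrrrrr.............
186 .............rrr................
187 ................................
188 ................................
189 ................................
[ 0.54263624 -0.12098565  0.08228278] [-0.67519747  0.3123309  -0.21008728]
```

Request:
{"api": "servo_tool", "payload": {
  "moves": [
    [[0, 0, -0.01, 0], [0, 0, -0.02, 0], [0, 0, -0.03, 0], [0, 0, -0.04, 0], [0, 0, -0.04, 0]]
  ]
}}

```text
time: 8.62
tool_pos: [0.5428, -0.1211, 0.0776]
tcp_rot: [0.093, 0.996, -0.0, 0.0]
force: [-0.5, 0.5, 3.7]
gripper_width: 0.0001
grasp_force: 1.7
```

```bash
python3 tip.py
```

```text
165 ................................
166 ................................
167 ................................
168 ................................
169 ............#..###......#.......
170 ..........##########...#...#....
171 .........r##############.###....
172 .......rrr################r.....
173 .......rrr##############rr......
174 ......rrrr############rrr.......
175 ......rrrr##########rrrrr.......
176 ......rrrrr#######rrrrrrr.......
177 ......rrrrrr###r#rrrrrrrr.......
178 ......rrrrrrrrrrrrrrrrrrr.......
179 ......rrrrrrrrrrrrrrrrrrr.......
180 .....rrrrrrrrrrrrrrrrrrrr.......
181 ......rrrrrrrrrrrrrrrrrr........
182 ......rrrrrrrrrrrrrrrrr.........
183 .....#rrrrrrrrrrrrrrrr..........
184 ..##rrr.rrrrrrrrrrrrr...........
185 ...rr.....rrrrrrrrr.............
186 .............rrr................
187 ................................
188 ................................
189 ................................
[ 0.54279742 -0.12106489  0.07758489] [-0.40927219  0.05608141  4.28852398]
```

Contact at last: about 4 N at tool z ≈ 0.078. The real tip therefore stands about 25 mm above the reported TCP height. I'll press on by force.

Request:
{"api": "servo_tool", "payload": {
  "moves": [
    [[0, 0, -0.01, 0], [0, 0, -0.02, 0], [0, 0, -0.03, 0], [0, 0, -0.04, 0], [0, 0, -0.05, 0]]
  ]
}}

```text
time: 9.3
tool_pos: [0.5428, -0.1211, 0.0715]
tcp_rot: [0.093, 0.996, -0.0, 0.0]
force: [-1.0, -0.5, 11.6]
gripper_width: 0.0003
grasp_force: 6.0
```

Request:
{"api": "servo_tool", "payload": {
  "moves": [
    [[0, 0, -0.005, 0], [0, 0, -0.005, 0], [0, 0, -0.005, 0], [0, 0, -0.005, 0], [0, 0, -0.005, 0]]
  ]
}}

```text
time: 9.93
tool_pos: [0.5428, -0.1211, 0.0716]
tcp_rot: [0.093, 0.996, -0.0, 0.0]
force: [-2.0, 0.4, 8.7]
gripper_width: -0.0002
grasp_force: 4.3
```

Request:
{"api": "servo_tool", "payload": {
  "moves": [
    [[0, 0, 0.05, 0], [0, 0, 0.15, 0], [0, 0, 0.3, 0], [0, 0, 0.4, 0], [0, 0, 0.4, 0]]
  ]
}}

```text
time: 10.55
tool_pos: [0.5433, -0.1212, 0.1199]
tcp_rot: [0.093, 0.996, -0.0, 0.001]
force: [0.0, 0.3, -0.9]
gripper_width: -0.0002
grasp_force: 0.0
```

```bash
python3 - <<'E'
from h import *
a=viewer.snapshot("scene");b=np.ascontiguousarray(cv2.imread("pics/scene0.png")[:,:,::-1])
for i in(b,a):
    r=blobs(i,'red',(218,170,254,195));print([int((r[y]>0).sum()) for y in range(178,192)])
cv2.imwrite("pics/p5.png",cv2.resize(cv2.convertScaleAbs(np.hstack([b,a])[0:1],alpha=1),None,fx=1,fy=1)) if 0 else None
c=np.hstack([b[120:200,205:265],a[120:200,205:265]])[:,:,::-1]
cv2.imwrite("pics/p5.png",cv2.resize(cv2.convertScaleAbs(c,alpha=1.8,beta=10),None,fx=6.5,fy=6.5,interpolation=2))
E
```

```text
[19, 19, 20, 18, 17, 17, 18, 11, 3, 0, 0, 0, 0, 0]
[19, 19, 19, 18, 19, 18, 18, 18, 18, 7, 0, 0, 0, 0]
```

View pics/p5.png

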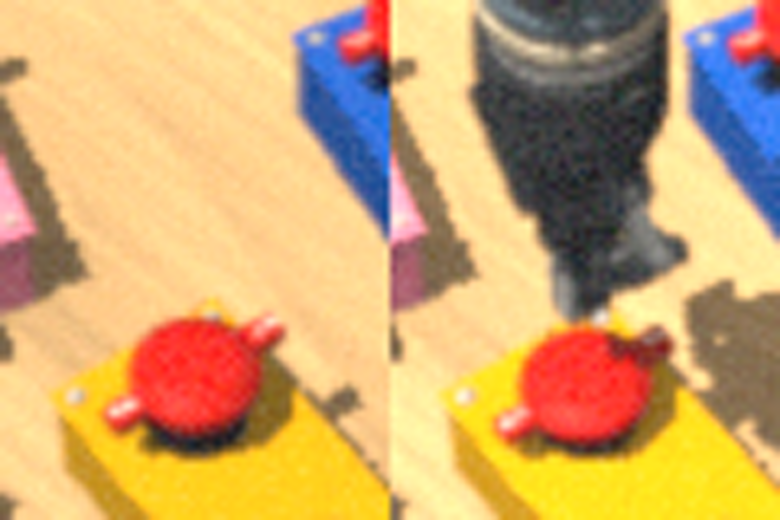

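The head now sits about 1.7 px (8 mm) lower with the fingers off it, so it stays latched. Next I move to the -y side of the near ear and go down beside it.

Request:
{"api": "servo_tool", "payload": {
  "moves": [
    [[-0.2, -0.1, 0, 0], [-0.41, -0.17, 0, 0], [-0.41, -0.17, -0.1, 0], [-0.41, -0.17, -0.2, 0], [-0.41, -0.17, -0.2, 0]]
  ]
}}

```text
time: 11.22
tool_pos: [0.4933, -0.1408, 0.0933]
tcp_rot: [0.093, 0.996, 0.001, -0.001]
force: [-0.2, -0.2, 1.4]
gripper_width: 0.0001
grasp_force: 0.0
```

Request:
{"api": "servo_tool", "payload": {
  "moves": [
    [[0, 0, -0.08, 0], [0, 0, -0.16, 0], [0, 0, -0.22, 0], [0, 0, -0.27, 0], [0, 0, -0.3, 0]]
  ]
}}

```text
time: 11.85
tool_pos: [0.4933, -0.1414, 0.0585]
tcp_rot: [0.093, 0.996, 0.0, -0.0]
force: [0.3, 0.7, -0.1]
gripper_width: -0.0001
grasp_force: 0.0
```

Request:
{"api": "servo_tool", "payload": {
  "moves": [
    [[0, 0, -0.02, 0], [0, 0, -0.04, 0], [0, 0, -0.06, 0], [0, 0, -0.08, 0], [0, 0, -0.08, 0]]
  ]
}}

```text
time: 12.48
tool_pos: [0.4933, -0.1413, 0.0491]
tcp_rot: [0.093, 0.996, 0.0, -0.0]
force: [0.8, 0.2, -0.1]
gripper_width: -0.0001
grasp_force: 0.0
```

```bash
python3 - <<'E'
from h import *
o=env.observe();print(o['force'],o['tool_pos'])
a=viewer.snapshot("scene")[110:200,200:280,::-1]
cv2.imwrite("pics/p6.png",cv2.resize(cv2.convertScaleAbs(a,alpha=1.8,beta=10),None,fx=6.5,fy=6.5,interpolation=2))
E
```

```text
[ 0.79858455  0.24275633 -0.10866708] [ 0.49331888 -0.14133957  0.04914751]
```

View pics/p6.png

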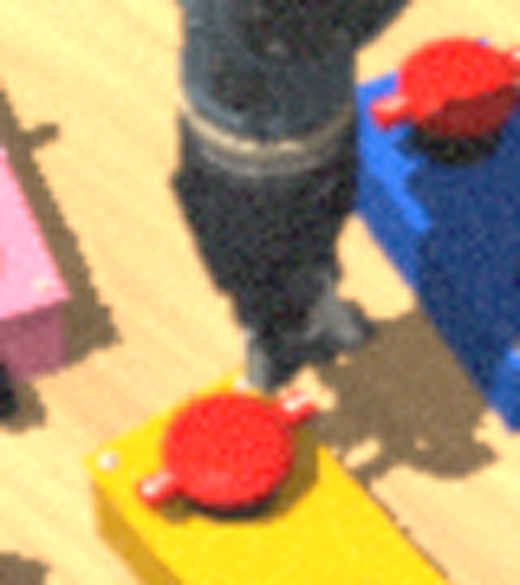

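The tip, at (240,169), is behind the near ear on its -y side, where I expected it. Next I translate along +y to make contact.

Request:
{"api": "servo_tool", "payload": {
  "moves": [
    [[0.005, 0.025, 0, 0], [0.01, 0.05, 0, 0], [0.015, 0.075, 0, 0], [0.015, 0.08, 0, 0], [0.015, 0.08, 0, 0]]
  ]
}}

```text
time: 13.15
tool_pos: [0.4952, -0.1317, 0.0493]
tcp_rot: [0.093, 0.996, -0.0, -0.0]
force: [-1.3, -0.7, 0.7]
gripper_width: 0.0001
grasp_force: 0.3
```

Request:
{"api": "servo_tool", "payload": {
  "moves": [
    [[0.005, 0.02, 0, 0], [0.01, 0.04, 0, 0], [0.01, 0.045, 0, 0], [0.01, 0.045, 0, 0], [0.01, 0.045, 0, 0]]
  ]
}}

```text
time: 13.78
tool_pos: [0.4964, -0.1264, 0.0493]
tcp_rot: [0.093, 0.996, 0.0, 0.0]
force: [-0.4, 0.3, 0.7]
gripper_width: -0.0005
grasp_force: 0.5
```

```bash
cat > tw.py <<'E'
from h import *
from scipy.spatial.transform import Rotation as Ro
o=env.observe();print(o['time'],o['tool_pos'].round(4),o['force'].round(1),o['torque'].round(2))
a=viewer.snapshot("scene")
r=blobs(a,'red',(214,165,256,198));print([int((r[y]>0).sum()) for y in range(176,194)])
for y in range(166,194): print(y,''.join('w' if (a[y,x].min()>95) else 'r' if r[y,x] else '.' for x in range(214,258)))
ax=np.array([.5424,-.120]);d=o['tool_pos'][:2]-ax
for f in(8,16,24,32,40,48):
    t=-np.radians(f);c,s=np.cos(t),np.sin(t);n=np.array([[c,-s],[s,c]])@d
    print(f,((n-d)/.12).round(3),round(-f/45,3))
E
python3 tw.py
```

```text
13.775 [ 0.4964 -0.1264  0.0493] [-0.4  0.3  0.7] [-0.04  0.17  0.  ]
[23, 20, 19, 19, 20, 20, 19, 21, 22, 15, 12, 9, 0, 0, 0, 0, 0, 0]
166 ............................................
167 ............................................
168 .......................w....................
169 .......................w....................
170 ............................................
171 ..................rrrrrr....................
172 ................rrrrrrrrrrrr................
173 ...............rrrrrrrrrrrrrrrr..w..........
174 .............rrrrrrrrrrrrrrrrrrr..rr........
175 .............rrrrrrrrrrrrrrrrrrrrrrr........
176 ............rrrrrrrrrrrrrrrrrrrrrrr.........
177 ............rrrrrrrrrrrrrrrrrrrr............
178 ............rrrrrrrrrrrrrrrrrrr.............
179 ............rrrrrrrrrrrrrrrrrrr.............
180 ..w........rrrrrrrrrrrrrrrrrrrr.............
181 ..w........rrrrrrrrrrrrrrrrrrrr.............
182 ........ww.rrrrrrrrrrrrrrrrrrr..............
183 .........rrrrrrrrrrrrrrrrrrrrr..............
184 .......rrrrrrrrrrrrrrrrrrrrrr...............
185 ........r.....rrrrrrrrrrrrrr................
186 ...............rrrrrrrrrrrr.................
187 ................rrrrrrrrr...................
188 ............................................
189 ............................................
190 ............................................
191 ............................................
192 ............................................
193 ............................................
8 [-0.004  0.054] -0.178
16 [0.    0.108] -0.356
24 [0.012 0.16 ] -0.533
32 [0.03  0.211] -0.711
40 [0.056 0.259] -0.889
48 [0.087 0.302] -1.067
```

The ear is in contact and turning. I'll rotate the tool about the stop's axis.

Request:
{"api": "servo_tool", "payload": {
  "moves": [
    [[0, 0.027, 0, -0.09], [-0.004, 0.054, 0, -0.18], [-0.002, 0.081, 0, -0.27], [0, 0.108, 0, -0.36], [0, 0.108, 0, -0.36]]
  ]
}}

```text
time: 14.45
tool_pos: [0.4969, -0.1135, 0.0494]
tcp_rot: [0.232, 0.973, -0.0, 0.0]
force: [-1.4, 0.1, 0.4]
gripper_width: -0.0
grasp_force: 0.5
```

```bash
python3 tw.py
```

```text
14.45 [ 0.4969 -0.1135  0.0494] [-1.4  0.1  0.4] [-0.18  0.1   0.02]
[20, 24, 26, 25, 25, 25, 22, 18, 16, 13, 12, 8, 0, 0, 0, 0, 0, 0]
166 ............................................
167 ............................................
168 .......................w....................
169 .......................w....................
170 ............................................
171 ...................rrrrr....................
172 ................rrrrrrrrrrr.................
173 ...............rrrrrrrrrrrrr................
174 ..............rrrrrrrrrrrrrrr....r.r........
175 .............rrrrrrrrrrrrrrrrrrr............
176 ............rrrrrrrrrrrrrrrrrrrr.www........
177 ............rrrrrrrrrrrrrrrrrrrrrrrr........
178 ..........rrrrrrrrrrrrrrrrrrrrrrrrrr........
179 ........ww.rrrrrrrrrrrrrrrrrrrrrrrrr........
180 ..w...rrrrrrrrrrrrrrrrrrrrrrrrr.............
181 ..w...rrrrrrrrrrrrrrrrrrrrrrrrr.............
182 ........rrrrrrrrrrrrrrrrrrrrrr..............
183 ............rrrrrrrrrrrrrrrrrr..............
184 .............rrrrrrrrrrrrrrrr...............
185 ...............rrrrrrrrrrrrr................
186 ...............rrrrrrrrrrrr.................
187 .................rrrrrrrr...................
188 ............................................
189 ............................................
190 ............................................
191 ............................................
192 ............................................
193 ............................................
8 [0.011 0.052] -0.178
16 [0.03  0.102] -0.356
24 [0.055 0.15 ] -0.533
32 [0.086 0.193] -0.711
40 [0.123 0.231] -0.889
48 [0.165 0.264] -1.067
```

Request:
{"api": "servo_tool", "payload": {
  "moves": [
    [[0.005, 0.026, 0, -0.09], [0.011, 0.052, 0, -0.18], [0.02, 0.077, 0, -0.27], [0.025, 0.09, 0, -0.31], [0.025, 0.09, 0, -0.31]]
  ]
}}

```text
time: 15.12
tool_pos: [0.4997, -0.1028, 0.0493]
tcp_rot: [0.348, 0.937, -0.0, 0.0]
force: [-1.0, -2.0, -0.7]
gripper_width: -0.0001
grasp_force: 0.7
```

```bash
python3 tw.py
```

```text
15.125 [ 0.4997 -0.1028  0.0493] [-1.  -2.  -0.7] [-0.18  0.11 -0.04]
[26, 26, 27, 26, 24, 18, 16, 15, 13, 10, 4, 0, 0, 0, 0, 0, 0, 0]
166 ............................................
167 ............................................
168 ............................................
169 ..................rrr.rrr...................
170 ................rrrrrrrrrr..................
171 ..............rrrrrrrrrrrrr.................
172 .............rrrrrrrrrrrrrrrr...............
173 .............rrrrrrrrrrrrrrrrr..............
174 ............rrrrrrrrrrrrrrrrrr..............
175 ......www.rrrrrrrrrrrrrrrrrrrrr.r...........
176 ......rrrrrrrrrrrrrrrrrrrrrrrrrr............
177 ......rrrrrrrrrrrrrrrrrrrrrrrrrr.ww.........
178 ..........rrrrrrrrrrrrrrrrrrrrrrrrrrr.......
179 ...........rrrrrrrrrrrrrrrrrrrrrrrrrr.......
180 ..w.........rrrrrrrrrrrrrrrrrrrrrrrr........
181 ..w.........rrrrrrrrrrrrrrrrrr..............
182 .............rrrrrrrrrrrrrrrr...............
183 ..............rrrrrrrrrrrrrrr...............
184 ..............rrrrrrrrrrrrr.................
185 ...............rrrrrrrrrr...................
186 ...................rrrr.....................
187 ............................................
188 ............................................
189 ............................................
190 ............................................
191 ............................................
192 ............................................
193 ............................................
8 [0.023 0.048] -0.178
16 [0.053 0.093] -0.356
24 [0.089 0.132] -0.533
32 [0.13  0.167] -0.711
40 [0.176 0.195] -0.889
48 [0.224 0.217] -1.067
```

The head has popped back out. I'll retrace the path so the ear follows home, then lift clear.

Request:
{"api": "servo_tool", "payload": {
  "moves": [
    [[-0.012, -0.055, 0, 0.18], [-0.025, -0.11, 0, 0.35], [-0.027, -0.17, 0, 0.52], [-0.03, -0.23, 0, 0.67], [-0.05, -0.32, 0, 0.67]]
  ]
}}

```text
time: 15.8
tool_pos: [0.4936, -0.1412, 0.0493]
tcp_rot: [0.093, 0.996, 0.0, 0.0]
force: [0.4, -0.4, -0.0]
gripper_width: 0.0002
grasp_force: 0.0
```

Request:
{"api": "servo_tool", "payload": {
  "moves": [
    [[-0.01, -0.05, 0, 0], [-0.01, -0.05, 0.2, 0], [-0.01, -0.05, 0.5, 0], [-0.01, -0.05, 0.8, 0], [-0.01, -0.05, 0.9, 0]]
  ]
}}

```text
time: 16.42
tool_pos: [0.4932, -0.1476, 0.1593]
tcp_rot: [0.093, 0.996, -0.001, 0.002]
force: [-0.1, -0.7, -0.1]
gripper_width: -0.0003
grasp_force: 0.0
```

```bash
python3 tw.py | head -30; python3 - <<'E'
from h import *
b=np.ascontiguousarray(cv2.imread("pics/scene0.png")[:,:,::-1]);a=viewer.snapshot("scene")
for i in(b,a):
    r=blobs(i,'red',(214,165,256,198));print([int((r[y]>0).sum()) for y in range(166,192)])
c=np.hstack([b[120:230,180:280],a[120:230,180:280]])[:,:,::-1]
cv2.imwrite("pics/p7.png",cv2.resize(cv2.convertScaleAbs(c,alpha=1.8,beta=10),None,fx=4,fy=4,interpolation=2))
E
```

```text
16.425 [ 0.4932 -0.1476  0.1593] [-0.1 -0.7 -0.1] [0.   0.02 0.03]
[19, 20, 19, 19, 20, 18, 18, 19, 19, 11, 3, 0, 0, 0, 0, 0, 0, 0]
166 ............................................
167 ............................................
168 ............................................
169 .................rrr..rrr.....r.w...........
170 ................rrrrrrrrr....r...r..........
171 ..............rrrrrrrrrrrrrrrrrrrr..........
172 .............rrrrrrrrrrrrrrrrrrrr...........
173 .............rrrrrrrrrrrrrrrrrrr............
174 ............rrrrrrrrrrrrrrrrrrr.............
175 ............rrrrrrrrrrrrrrrrrrr.............
176 ............rrrrrrrrrrrrrrrrrrr.............
177 ...........rrrrrrrrrrrrrrrrrrrr.............
178 ............rrrrrrrrrrrrrrrrrrr.............
179 ............rrrrrrrrrrrrrrrrrrr.............
180 ..w........rrrrrrrrrrrrrrrrrrrr.............
181 ..w.........rrrrrrrrrrrrrrrrrr..............
182 ..........w.rrrrrrrrrrrrrrrrrr..............
183 ........w.rrrrrrrrrrrrrrrrrrr...............
184 ........rrrrrrrrrrrrrrrrrrr.................
185 .........rr.....rrrrrrrrr...................
186 ...................rrr......................
187 ............................................
188 ............................................
189 ............................................
190 ............................................
191 ............................................
192 ............................................
193 ............................................
[0, 0, 0, 5, 12, 18, 20, 19, 19, 19, 19, 19, 19, 19, 20, 18, 17, 17, 18, 11, 3, 0, 0, 0, 0, 0]
[0, 0, 0, 4, 13, 20, 20, 19, 19, 19, 19, 19, 19, 19, 19, 18, 17, 18, 19, 12, 3, 0, 0, 0, 0, 0]
```

View pics/p7.png

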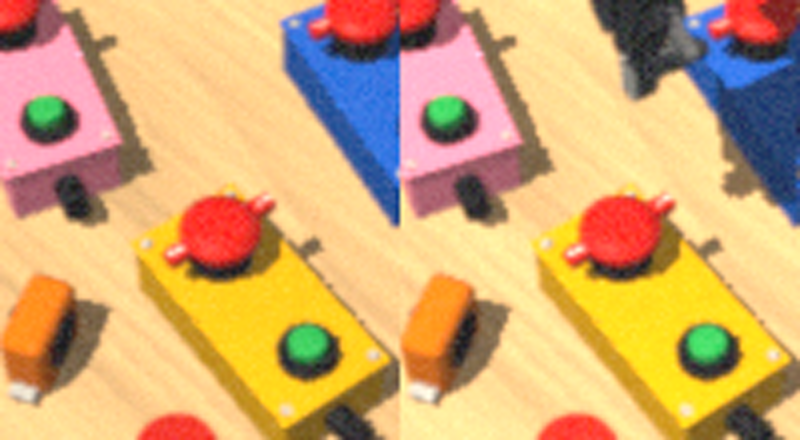

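The stop matches its starting picture: out and straight. The robot is clear of everything, and the tape measure, the jar lid and the green button look unmoved.

```bash
python3 -c "
from workcell import env
print(env.finish_job())"
```

```text
the job is handed in; nothing more can be done
None
```

I pressed the red stop until it latched, saw it stay in with the fingers off, twisted it clockwise by its near ear until it popped out, and it sprang back straight; the job was handed in at about 16.5 s, with no verdict shown.

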